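Pull the spring ring off a trolley-case axle with a hooked pick and take the wheel off

TASK

Take the worn wheel off its upright stub axle: with the hooked pick held in the gripper, hook the eye of the spring retaining ring, pull the ring sideways out of its groove and off the axle, and never touch the ring with the fingers. Then lay the pick and the ring on the table, clear of the board and the sorting tray (the ring may stay on the hook, or lie on the board off the axle), lift the wheel off the axle and set it down gently, flat in the tray's big empty bay. Leave the two model firs and the paint pot alone.

Things in the scene. Friction and masses are not known exactly. Their poses are not given: they have to be found in the camera images.
- unit: Fixed stub-axle unit: plywood board 120 x 120 x 12, steel plate 90 x 90 on it (top at 18 mm), and in the middle a vertical steel axle: boss 32 mm across up to 32 mm above the table, axle 22 mm across up to 62, groove 16 mm across from 62 to 67, end cap 22 mm across to 74 mm. Origin: on the axle's line at table height; z up, x and y along the board's sides.
- wheel: Loose wheel on the axle: black tyre 64 mm across, 18 mm thick; white hub 33 mm across, 28 mm high; bore 26 mm (2 mm of play all round). 0.09 to 0.18 kg. Origin: centre of its underside, which stands on the boss 32 mm above the table; z is the wheel's axis, up. The ring holds it on: never force it up past the ring.
- ring: Sprung ring of 4 mm steel wire in the groove: an open C 25 mm across, with a round pull eye (inside 20 mm across) on its back. Origin: C's centre at its underside, 62 mm up when seated; x points to the eye, the gap faces -x. Pulled along +x with 5 to 10 N it snaps out; once its origin is 25 mm out it is clear of the end cap and can be lifted away (22 g) hanging by its eye on the hook. It turns freely in the groove.
- ring_eye (a point): Centre of the ring's pull eye, at the wire's mid-thickness: 24 mm along +x from the ring's origin. Seated, about 64 mm above the table (wire from 62 to 66 mm); below it is the tyre's top at 50 mm, and the hub (16 mm from the axle's line, 60 mm high) on the axle's side.
- pick: Loose hooked pick standing on the flat underside of its wooden handle, 100 long (x) x 22 wide x 30 high. A 5 mm steel shank runs 60 mm forward (+x), 25 mm above the underside's level, bends straight down (14 mm free) and ends in a 4 mm toe turned back to the handle: hook 11.5 mm long (x = 101 to 112.5 mm), 5 mm wide. 0.12 kg. Origin: centre of the handle's underside; x to the hook, z up.
- pick_hook (a point): Middle of the hook's underside (107, 0, 8 mm in the pick's frame), its lowest point. The toe's end points to the handle (-x) and rises 6.5 mm above this point, so this point must stand 7.5 mm or more below the wire's underside before it is drawn to -x. When the pick is laid down with the ring on the hook, lower it gently: the ring folds flat under it.
- tray: Fixed black sorting tray, walls 24 mm high and 5 mm thick. Origin: centre of the big empty bay at table height; the bay is 140 x 140 mm inside, its floor 5 mm above the table. Small filled compartments lie on its -y side.
- fir_tall: Model fir on a round white base 44 mm across, about 95 mm tall; bystander, loose. Origin: centre of its underside.
- fir_small: Smaller model fir, about 75 mm tall, same base; bystander, loose. Origin: centre of its underside.
- paint_pot: Small paint jar 32 mm across, 45 mm tall; bystander, loose. Origin: centre of its underside.
Mind the look-alikes: they are no part of the job. What is shaped like the wheel but turquoise is not meant.

How it is judged:
By the outcome, as a careful person would: the job done as asked, in the order asked, and still so for the second after the job is handed in, with the robot touching nothing.
It also fails if it takes over 58 s, if anything falls off the work surface, if the arm or the gripper's body presses on something with over 40 N, if the wrist force passes 120 N, or if a joint passes its speed limit or range.

ROBOT

A 6-joint arm with a two-finger parallel gripper is mounted at the origin on the work surface. World frame = base frame: x ahead of the robot, y to its left, z up, the work surface at z = 0. Lengths are in m, angles in degrees, forces in N, time in s.
With the tool pointing down it reaches from about 0.275 to 0.725 m from the base axis. Payload 15.9 kg.
Tool frame: the origin (TCP) lies at the very end of the fingers, on their centre line; the grasp point (between the pads) lies 19 mm behind it (robot.grasp_offset is the distance from the TCP to the grasp point, in m); x points along the fingers, y is the direction in which the jaws open and shut, and the axes are right-handed (so a half turn about x gives the same grasp; the last joint's range is limited). The gripper opens to 85 mm and grips with 20 to 120 N. Pads are 22 mm wide; open, the fingers measure 114 mm over their backs; the gripper's body (76 mm by 85 mm) begins 54 mm behind the grasp point. The pads swing forward as they close: fully open they stand 13 mm farther back than shut.
Start: joints at [-74.198, 12.198, -1.971, 75.831, 0, 90], TCP at [0.136, -0.481, 0.196] pointing down, gripper open.
Joint ranges: [-170.91, 170.91], [-42.67, 98.43], [-65.05, 77.54], [-120.47, 116.71], [-90, 82.35], [-180, 180]. Speed limits (degrees/s): [108.29, 108.29, 136.94, 147.25, 180, 180].

INTERFACE

Orientations are given as [roll, pitch, yaw] about the fixed x, y, z axes, in that order (R = Rz(yaw) Ry(pitch) Rx(roll)).
In Python, from station import robot, set_gripper, vision gives the robot as it stands. Calls block until the motion is done:
- robot.goto(position, orientation): joint-space move of the TCP to a pose.
- robot.move_l(position, max_speed=0.15, orientation=None, contact_N=None): straight line of the TCP; orientation=None keeps the orientation; max_speed is the mean speed in m/s. With contact_N (N) it stops when the force on the tool has changed by that much, and returns True; else False.
- robot.set_joints(angles): joint-space move.
- set_gripper(opening, strength=None): finger opening in m; strength is the grip in N (None keeps the last); returns when the fingers have stopped.
- robot.wait(seconds).
- robot.ik(position, orientation): joint angles nearest the present ones, or None.
- vision.capture(name): name is "scene" or "side" or "wrist"; returns a dict with "frame" (400x640x3 uint8, blue, green, red), "fx", "fy", "cx", "cy" (pixels), "extrinsics" (4x4, takes a point from world to camera coordinates); the wrist camera has in their place "mount" (4x4, takes a point from camera to tool coordinates, whose origin is the TCP and whose axes are the tool frame's). Camera axes: x right, y up, looking along -z (the intrinsics and any distortion apply to the point x, -y, -z); pixel columns grow to the right and rows downward; lengths in m; the calibration is good to about 2 mm. A picture is of the moment at which its call begins: read the wrist's pose just before it. There is no depth.
A pose or a line that the arm cannot do raises robot.PlanningError and nothing moves.
- robot.sign_off(): hands the job in, once; it reports no verdict.
Readings, each from a call of its own:
- robot.read_time_s(): time.
- robot.read_qpos(): joint angles.
- robot.read_qvel(): joint speeds.
- robot.read_tau(): joint torques, N m.
- robot.read_position(): TCP position.
- robot.read_orientation(): TCP orientation.
- robot.read_force(): force on the tool from outside, world axes, zero at the start.
- robot.read_ft_torque(): the same for the moment, N m.
- robot.read_gripper_width(): finger opening in m.
Only numpy, scipy, OpenCV 4.12 (cv2) and the standard library are available. Lean on these libraries where they do the work, as an engineer would, in place of code of your own. Each camera call takes 0.05 s, during which the arm holds its last target.

## Working session

There is one attempt and no reset: what is moved stays moved. The work goes in short steps, each a Python script; the robot and the scene stay as the last script left them, time stands still between calls to the robot, and variables do not carry over. Pictures are saved under pics/ and viewed, and the job is handed in when it is done.

```bash
ls; mkdir -p pics
python3 - <<'E'
from station import robot, set_gripper, vision
import cv2
for n in ["scene","side","wrist"]:
    d=vision.capture(n); cv2.imwrite(f"pics/{n}0.png",d["frame"])
    print(n,{k:(v.tolist() if hasattr(v,'tolist') else v) for k,v in d.items() if k!="frame"})
print(robot.read_time_s(),robot.read_position(),robot.read_orientation(),robot.grasp_offset,robot.read_gripper_width())
E
```

```text
pics
scene {'fx': 379.0261344800011, 'fy': 379.0261344800011, 'cx': 320.24209691897204, 'cy': 204.35196473777404, 'extrinsics': [[-0.3119688368133352, 0.950045072610612, 0.009476542915613015, 0.18416334638453155], [-0.6436996568005482, -0.21868858216829554, 0.7333662494716243, 0.3080657977633603], [0.698803403463514, 0.22268736838338513, 0.6797677097879036, -1.3754919121420275], [0.0, 0.0, 0.0, 1.0]]}
side {'fx': 397.24825483266903, 'fy': 397.24825483266903, 'cx': 322.2452768123177, 'cy': 202.10837100136527, 'extrinsics': [[0.8182998779677846, -0.5747805342654936, -0.003556282804012649, -0.45977743473485194], [0.3276076390116738, 0.46130473648798176, 0.8245430097665921, -0.2405110434225308], [-0.4722907415767382, -0.6758885096842726, 0.5657881033546635, -0.5625966608863894], [0.0, 0.0, 0.0, 1.0]]}
wrist {'fx': 277.9438659357143, 'fy': 277.9438659357143, 'cx': 321.87186735950985, 'cy': 199.9627407189204, 'mount': [[-4.2423347021444604e-05, 0.2872436467597783, -0.9578575497412977, -0.1783793692896869], [0.9999996116673072, 0.0008553537783808588, 0.00021221486230354076, 0.0007880871620990493], [0.0008802644452665039, -0.9578571687710317, -0.28724357150064983, -0.07294238138857741], [0.0, 0.0, 0.0, 1.0]]}
0.15 [ 0.1361029  -0.48084216  0.19605484] [-90.85104124  89.95443278 104.95059538] 0.0187 0.08501046594541521
```

View pics/scene0.png

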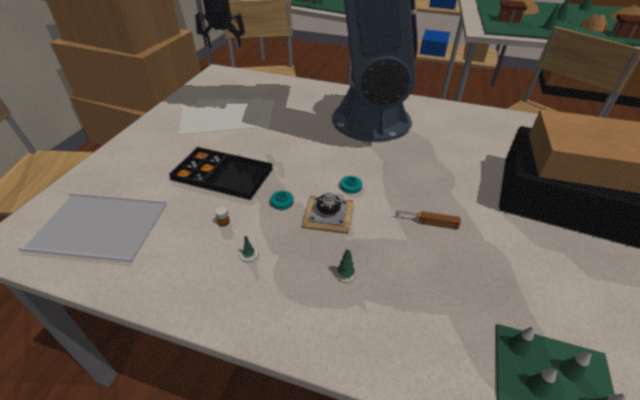

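View pics/side0.png

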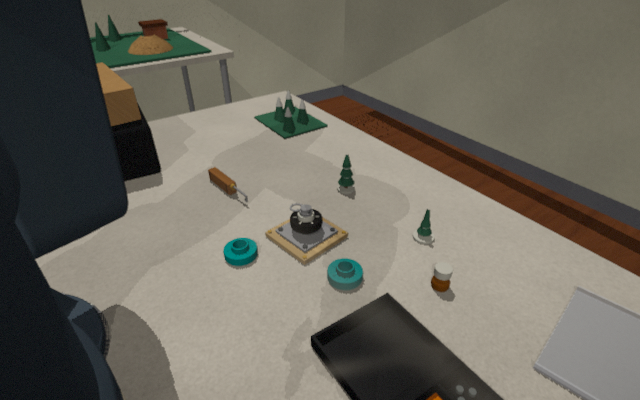

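View pics/wrist0.png

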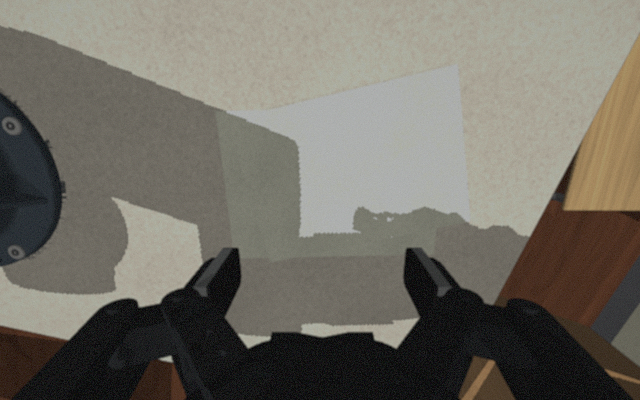

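The scene view shows the pick at about (430,218), the unit at (329,208), the tray at (222,172), and the turquoise decoys at (282,200) and (351,184). The side view shows the ring eye left of the axle at about (297,208). I'll zoom in next.

```bash
cat > h.py <<'E'
import numpy as np, cv2
from scipy.spatial.transform import Rotation as Rn
def cam(d, pos=None, ori=None):
    if "extrinsics" in d: return np.array(d["extrinsics"])
    T=np.eye(4); T[:3,:3]=Rn.from_euler('xyz',ori,degrees=True).as_matrix(); T[:3,3]=pos
    return np.linalg.inv(T@np.array(d["mount"]))
def ray(d,E,u,v):
    c=np.array([(u-d["cx"])/d["fx"],-(v-d["cy"])/d["fy"],-1.])
    R=E[:3,:3]; return -R.T@E[:3,3], R.T@c
def onz(d,E,u,v,z):
    o,r=ray(d,E,u,v); return o+r*(z-o[2])/r[2]
def proj(d,E,P):
    p=(E[:3,:3]@np.asarray(P,float).reshape(-1,3).T).T+E[:3,3]
    return np.c_[d["cx"]+d["fx"]*p[:,0]/-p[:,2], d["cy"]-d["fy"]*p[:,1]/-p[:,2]]
def tri(*obs):
    A=np.zeros((3,3));b=np.zeros(3)
    for d,E,u,v in obs:
        o,r=ray(d,E,u,v); r/=np.linalg.norm(r); M=np.eye(3)-np.outer(r,r); A+=M;b+=M@o
    return np.linalg.solve(A,b)
def crop(img,x0,y0,x1,y1,s,name):
    cv2.imwrite("pics/"+name,cv2.resize(img[y0:y1,x0:x1],None,fx=s,fy=s,interpolation=cv2.INTER_CUBIC))
E
python3 - <<'E'
import cv2
from h import crop
a=cv2.imread("pics/scene0.png"); b=cv2.imread("pics/side0.png")
crop(a,290,170,470,290,4.4,"c1.png"); crop(b,200,150,360,270,5,"c2.png"); crop(a,160,130,300,235,5.5,"c3.png")
E
```

```text
(no output)
```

View pics/c1.png

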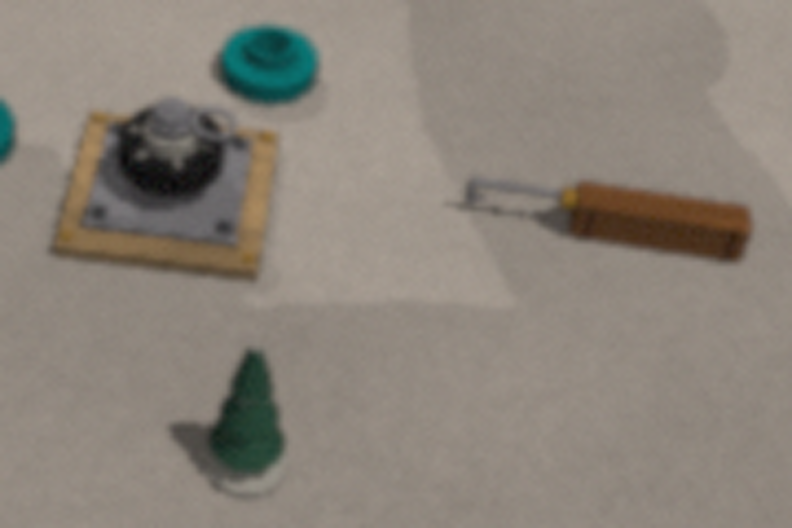

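View pics/c2.png

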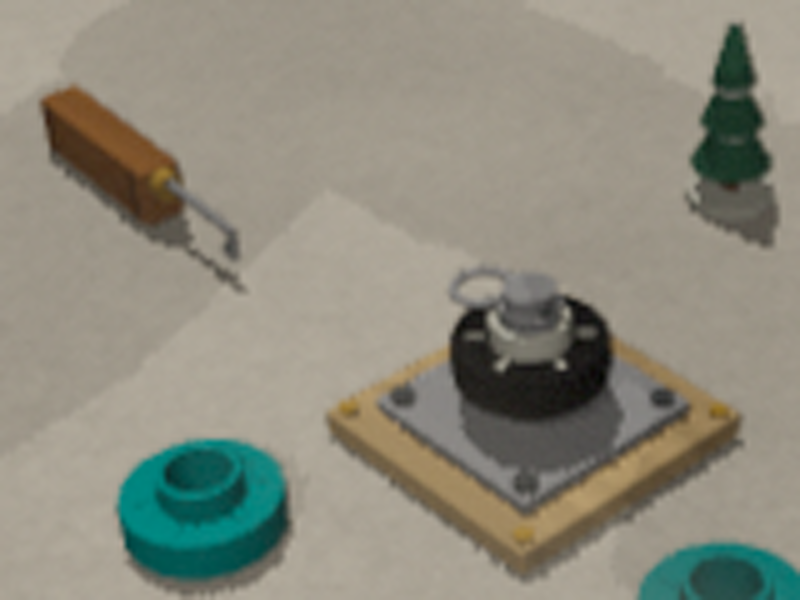

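View pics/c3.png

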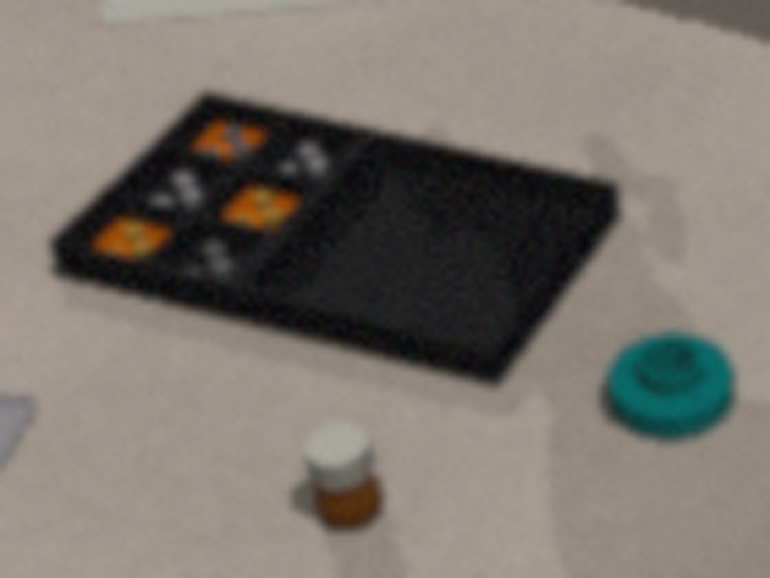

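```bash
cat > m1.py <<'E'
from station import robot, set_gripper, vision
from h import *
np.set_printoptions(precision=4,suppress=True)
s=vision.capture("scene"); t=vision.capture("side"); S=cam(s);T=cam(t)
S1=lambda x,y:(s,S,290+x/4.4,170+y/4.4); S3=lambda x,y:(s,S,160+x/5.5,130+y/5.5); T2=lambda x,y:(t,T,200+x/5,150+y/5)
print("cap",onz(*S1(174,100),.074),onz(*T2(532,284),.074),tri(S1(174,100),T2(532,284)))
print("eye",onz(*S1(215,127),.064),onz(*T2(482,287),.064),tri(S1(215,127),T2(482,287)))
for p in [(93,115),(278,132),(258,265),(52,247)]: print("board",onz(*S1(*p),.012))
for p in [(328,415),(742,420),(524,565)]: print("boardT",onz(*T2(*p),.012))
print("bend",onz(*S1(473,182),.025),onz(*T2(234,238),.025),tri(S1(473,182),T2(234,238)))
for p in [(582,184),(748,207),(572,208)]: print("handle top",onz(*S1(*p),.03))
for p in [(42,102),(72,87),(180,163),(140,190)]: print("handle topT",onz(*T2(*p),.03))
for p in [(206,95),(617,188),(500,365),(55,245)]: print("tray",onz(*S3(*p),.024))
for n,p,z in [("pot",(338,440),.045)]: print(n,onz(*S3(*p),z))
print("fir tall",onz(*S1(245,470),.003),"dec",onz(*S1(270,70),0.01),onz(*S3(670,400),0.01),"fir small",onz(s,S,249,254,0.003))
E
python3 m1.py
```

```text
cap [0.5169 0.0001 0.074 ] [ 0.5233 -0.0022  0.074 ] [ 0.5214 -0.0009  0.0756]
eye [0.5209 0.0263 0.064 ] [0.5137 0.0196 0.064 ] [0.5167 0.025  0.0598]
board [ 0.4785 -0.0633  0.012 ]
board [0.4565 0.0508 0.012 ]
board [0.5701 0.0685 0.012 ]
board [ 0.5945 -0.048   0.012 ]
boardT [0.4531 0.0434 0.012 ]
boardT [ 0.587  -0.0554  0.012 ]
boardT [ 0.47   -0.0754  0.012 ]
bend [0.4763 0.174  0.025 ] [0.472  0.1632 0.025 ] [0.474  0.1726 0.0206]
handle top [0.4628 0.2353 0.03  ]
handle top [0.4512 0.3291 0.03  ]
handle top [0.4849 0.2323 0.03  ]
handle topT [0.4459 0.3193 0.03  ]
handle topT [0.4637 0.3249 0.03  ]
handle topT [0.4766 0.2277 0.03  ]
handle topT [0.4517 0.2167 0.03  ]
tray [ 0.3876 -0.4739  0.024 ]
tray [ 0.3929 -0.2163  0.024 ]
tray [ 0.5446 -0.2128  0.024 ]
tray [ 0.5337 -0.4744  0.024 ]
pot [ 0.6361 -0.2476  0.045 ]
fir tall [0.704 0.098 0.003] dec [0.3977 0.0303 0.01  ] [ 0.5275 -0.1306  0.01  ] fir small [ 0.7135 -0.1388  0.003 ]
```

Run:
```python
from station import robot, set_gripper, vision
from h import *
for pos in [(0.465,0.265,0.15),(0.463,0.277,0.005),(0.52,0.15,0.06),(.52,0,.03),(.52,0,.1),(.462,-.29,.03)]:
    print(pos,[ (y,None if (q:=robot.ik(pos,[0,90,y])) is None else np.round(q,0).tolist()) for y in (96,-84,6,-174)])
```

```text
(0.465, 0.265, 0.15) [(96, [30.0, 17.0, -2.0, 71.0, 0.0, -66.0]), (-84, [30.0, 17.0, -2.0, 71.0, 0.0, 114.0]), (6, [30.0, 17.0, -2.0, 71.0, 0.0, 24.0]), (-174, [30.0, 17.0, -2.0, 71.0, 0.0, -156.0])]
(0.463, 0.277, 0.005) [(96, [31.0, 23.0, -16.0, 51.0, 0.0, -65.0]), (-84, [31.0, 23.0, -16.0, 51.0, 0.0, 115.0]), (6, [31.0, 23.0, -16.0, 51.0, 0.0, 25.0]), (-174, [31.0, 23.0, -16.0, 51.0, 0.0, -155.0])]
(0.52, 0.15, 0.06) [(96, [16.0, 21.0, -11.0, 59.0, 0.0, -80.0]), (-84, [16.0, 21.0, -11.0, 59.0, 0.0, 100.0]), (6, [16.0, 21.0, -11.0, 59.0, 0.0, 10.0]), (-174, [16.0, 21.0, -11.0, 59.0, 0.0, -170.0])]
(0.52, 0, 0.03) [(96, [0.0, 20.0, -17.0, 53.0, 0.0, -96.0]), (-84, [0.0, 20.0, -17.0, 53.0, 0.0, 84.0]), (6, [0.0, 20.0, -17.0, 53.0, 0.0, -6.0]), (-174, [0.0, 20.0, -17.0, 53.0, 0.0, 174.0])]
(0.52, 0, 0.1) [(96, [0.0, 17.0, -10.0, 63.0, 0.0, -96.0]), (-84, [0.0, 17.0, -10.0, 63.0, 0.0, 84.0]), (6, [0.0, 17.0, -10.0, 63.0, 0.0, -6.0]), (-174, [0.0, 17.0, -10.0, 63.0, 0.0, 174.0])]
(0.462, -0.29, 0.03) [(96, [-32.0, 23.0, -13.0, 55.0, 0.0, -128.0]), (-84, [-32.0, 23.0, -13.0, 55.0, 0.0, 52.0]), (6, [-32.0, 23.0, -13.0, 55.0, 0.0, -38.0]), (-174, [-32.0, 23.0, -13.0, 55.0, 0.0, 142.0])]
```

```bash
cat > shot.py <<'E'
from station import robot, set_gripper, vision
from h import *
import pickle
np.set_printoptions(precision=4,suppress=True)
def shot(name):
    p,o=np.array(robot.read_position()),np.array(robot.read_orientation())
    d=vision.capture("wrist"); E=cam(d,p,o); cv2.imwrite(f"pics/{name}.png",d["frame"])
    pickle.dump((d,E),open(f"pics/{name}.pkl","wb")); print(name,p,o,"t",robot.read_time_s()); return d,E
E
python3 - <<'E'
from shot import *
robot.goto([0.525,0.10,0.15],[0,90,96]); shot("w1")
robot.goto([0.463,0.262,0.12],[0,90,96]); shot("w2")
E
```

```text
w1 [0.5251 0.0995 0.15  ] [-148.4434   89.9951  -52.5223] t 2.8833
w2 [0.4631 0.2619 0.1201] [-140.3145   89.9848  -44.2999] t 3.6667
```

View pics/w1.png

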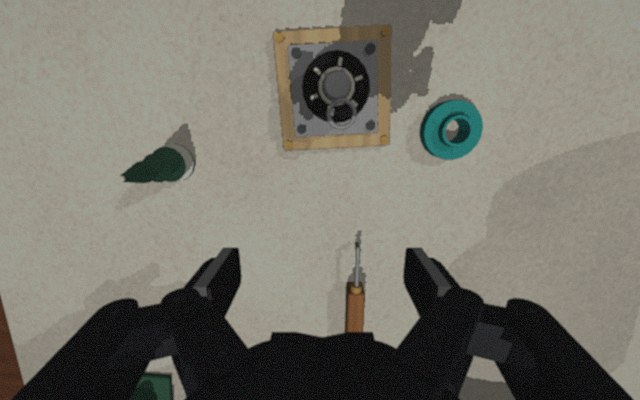

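View pics/w2.png

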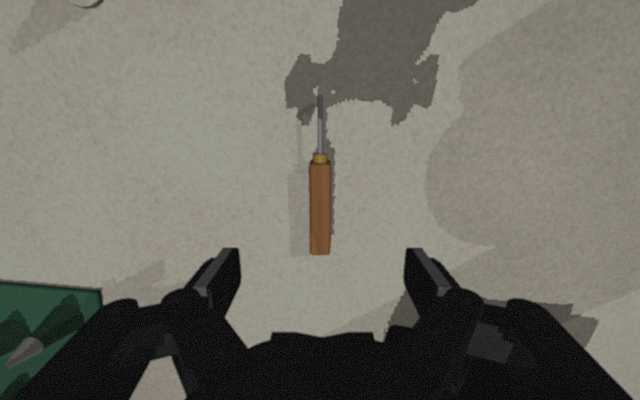

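The pick lies in line with the jaws in w2, handle (320,205), hook tip (320,95). In w1 the axle is at (338,84) with the eye at about (341,113).

Run:
```python
import cv2
from h import crop
a=cv2.imread("pics/w2.png"); b=cv2.imread("pics/w1.png")
crop(a,270,80,370,270,3.15,"c4.png"); crop(b,265,15,405,155,4.2,"c5.png")
```

```text
(no output)
```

View pics/c4.png

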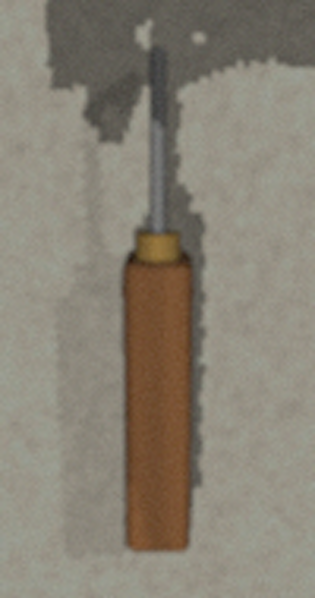

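View pics/c5.png

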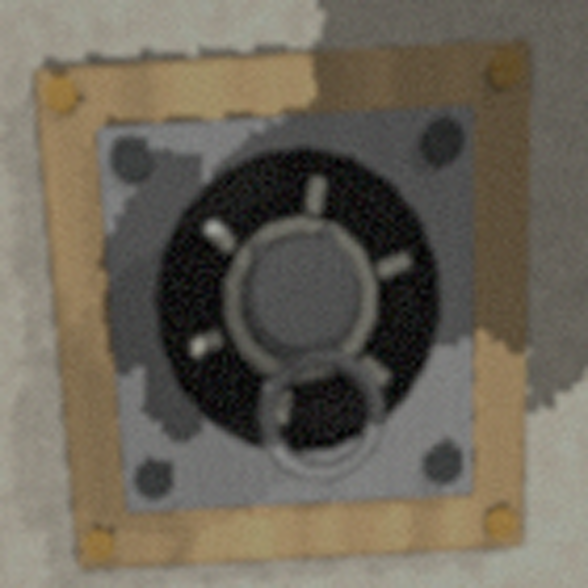

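Run:
```python
import pickle
from h import *
np.set_printoptions(precision=4,suppress=True)
d,E=pickle.load(open("pics/w2.pkl","rb")); g=lambda x,y,z:onz(d,E,270+x/3.15-.3,80+y/3.15-.3,z)
fl,fr,br,bl=[g(*p,.03) for p in [(126,262),(190,262),(188,550),(128,550)]]
print("len",np.linalg.norm((fl+fr-bl-br)/2),"w",np.linalg.norm(fl-fr),np.linalg.norm(bl-br))
c=(fl+fr+bl+br)/4; ax=(fl+fr-bl-br); print("centre",c,"yaw",np.degrees(np.arctan2(ax[1],ax[0])))
h=g(158,46,.0275); print("hookend",h, np.linalg.norm((h-c)[:2]),np.degrees(np.arctan2(*(h-c)[1::-1])))
d,E=pickle.load(open("pics/w1.pkl","rb")); g=lambda x,y,z:onz(d,E,265+x/4.2-.3,15+y/4.2-.3,z)
cap=g(305,291,.074); eye=g(321,417,.066); print("cap",cap,"eye",eye,"dist",np.linalg.norm((eye-cap)[:2]),"yaw",np.degrees(np.arctan2(*(eye-cap)[1::-1])))
print("cap r",np.linalg.norm(g(305+57,291,.074)-cap),"eye rout",np.linalg.norm(g(321+61,417,.066)-eye))
bc=[g(*p,.012) for p in [(37,68),(527,44),(522,545),(80,567)]]; print(np.mean(bc,0)); [print(b) for b in bc]
```

```text
len 0.09826308796683145 w 0.019698568210910546 0.020396124307958476
centre [0.4633 0.2801 0.03  ] yaw -84.15464353123764
hookend [0.4746 0.1691 0.0275] 0.11162296616574567 -84.14611798919852
cap [ 0.5223 -0.0018  0.074 ] eye [0.5156 0.0219 0.066 ] dist 0.024640173478373207 yaw 105.80902195402834
cap r 0.011528336666310817 eye rout 0.013101505130487981
[ 0.5224 -0.0014  0.012 ]
[ 0.5894 -0.0512  0.012 ]
[ 0.4736 -0.0682  0.012 ]
[0.4547 0.048  0.012 ]
[0.5717 0.0658 0.012 ]
```

Run:
```python
from shot import *
robot.move_l([0.4633,0.2801,0.03],max_speed=0.12,orientation=[0,90,95.85])
robot.move_l([0.4633,0.2801,0.005],max_speed=0.06)
set_gripper(0.0,80)
print("w",robot.read_gripper_width(),robot.read_force(),robot.read_position())
robot.move_l([0.4633,0.2801,0.09],max_speed=0.12)
print("w",robot.read_gripper_width(),robot.read_force())
y=np.radians(105.5-180); dr=np.array([np.cos(y),np.sin(y)])
hook=np.array([0.5156,0.0219]); t=hook-dr*0.107
robot.goto([*t,0.09],[0,90,105.5])
shot("w3")
s=vision.capture("side"); cv2.imwrite("pics/side3.png",s["frame"])
a=cv2.imread("pics/w3.png"); crop(a,240,60,440,210,4,"c6.png"); crop(s["frame"],200,130,360,250,5,"c7.png")
```

```text
w -0.0003808405228399731 [-1.13   -1.4663  0.0632] [0.4633 0.2801 0.005 ]
w -1.0300273876639513e-05 [-0.0904 -0.5302  0.3177]
w3 [0.4868 0.1247 0.0895] [ 73.5123  89.9546 178.9366] t 7.5
```

View pics/w3.png

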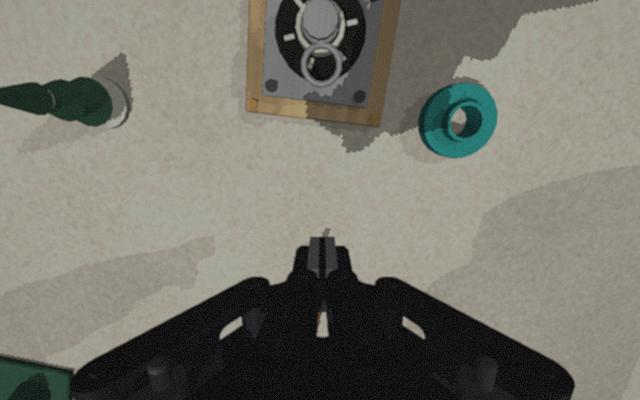

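View pics/c6.png

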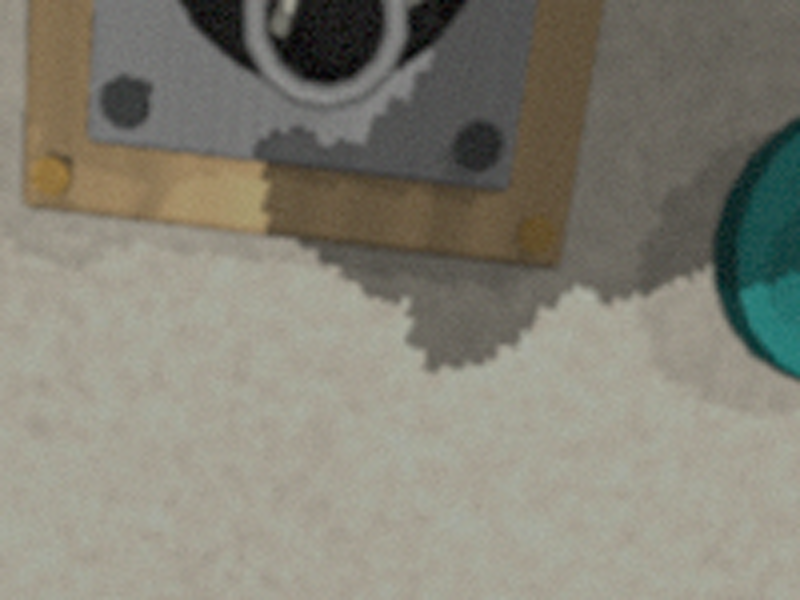

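View pics/c7.png

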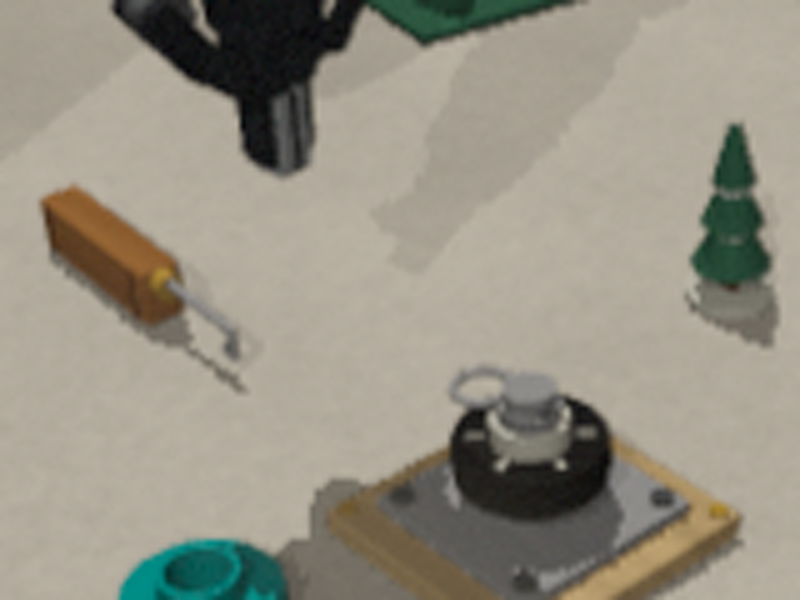

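The gripper closed on nothing. In the side view the pick stands unmoved at its old place. I'll check the geometry before moving again.

Run:
```python
from shot import *
p=robot.read_position(); print(p)
t=vision.capture("side");T=cam(t); s=vision.capture("scene");S=cam(s)
cv2.imwrite("pics/scene3.png",s["frame"])
print("side tcp",proj(t,T,p),"scene tcp",proj(s,S,p))
d,E=pickle.load(open("pics/w3.pkl","rb")); print("wrist tcp",proj(d,E,[0.4868,0.1247,0.0895]), "cap",proj(d,E,[0.5223,-.0018,.074]))
# pick handle corners in the three images
y=np.radians(-84.15);R=np.array([[np.cos(y),-np.sin(y)],[np.sin(y),np.cos(y)]])
P=[[*(np.array([.4633,.2801])+R@np.array([a,b])),z] for a in(-.05,.05) for b in (-.011,.011) for z in (0,.03)]
P.append([*(np.array([.4633,.2801])+R@np.array([.11,0])),.0275])
for n,d_,E_ in (("side",t,T),("scene",s,S)):
    im=d_["frame"].copy()
    for q in proj(d_,E_,P): cv2.circle(im,tuple(int(round(v)) for v in q),1,(0,0,255),-1)
    q=proj(d_,E_,p)[0]; cv2.circle(im,(int(q[0]),int(q[1])),2,(0,255,255),-1)
    if n=="side": crop(im,200,120,360,240,5,"c8.png")
    else: crop(im,310,130,490,250,4.4,"c9.png")
```

```text
[0.4868 0.1257 0.0897]
side tcp [[257.8654 177.6534]] scene tcp [[381.3435 191.1439]]
wrist tcp [[321.6996 228.1788]] cap [[320.5063  17.9464]]
```

View pics/c8.png

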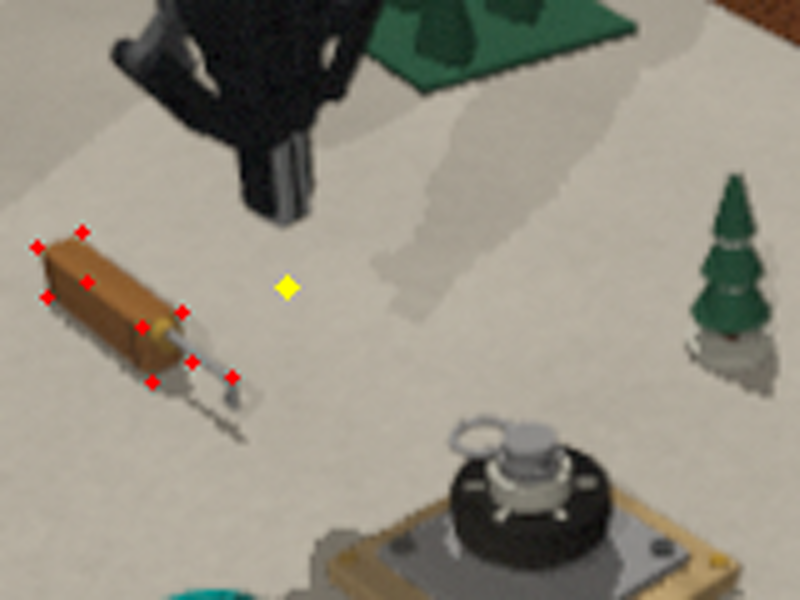

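View pics/c9.png

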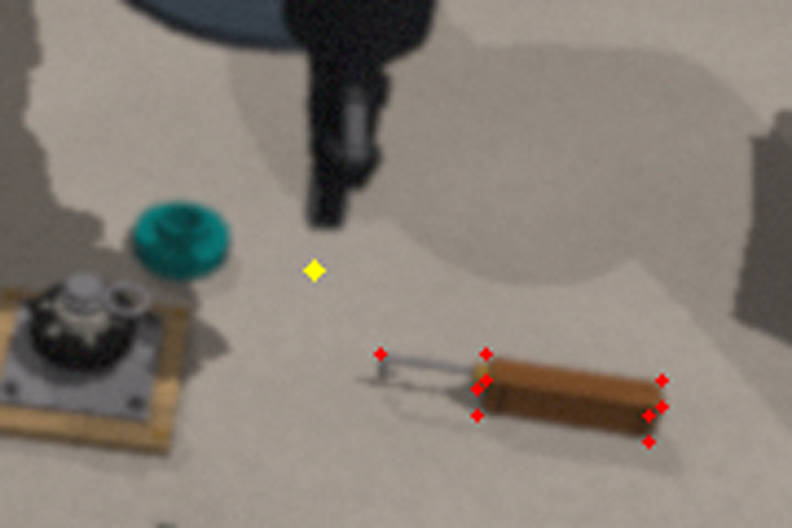

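Run:
```python
from shot import *
t=vision.capture("side");T=cam(t); s=vision.capture("scene");S=cam(s);d,E=shot("w4")
p=robot.read_position(); o=robot.read_orientation()
a=(t,T,200+285/5,120+226/5); b=(s,S,310+326/4.4,130+228/4.4)
print("tip tri",tri(a,b),"reported",p,"lowest pt at tcp xy: side z",
 [min(np.linspace(.05,.2,151),key=lambda z:np.linalg.norm(proj(c[0],c[1],[p[0],p[1],z])[0]-c[2:])) for c in (a,b)])
print("wrist proj of z",[ (z,proj(d,E,[p[0],p[1],z])[0]) for z in (.09,.1,.11,.12,.13)])
print(robot.read_qpos(),robot.read_gripper_width(),robot.read_force())
crop(t["frame"],230,110,310,170,10,"c10.png"); crop(d["frame"],220,190,420,340,4,"c11.png")
```

```text
w4 [0.4869 0.1258 0.0899] [ 69.7865  89.9923 175.3513] t 7.8
tip tri [0.4875 0.1277 0.1193] reported [0.4869 0.1256 0.0899] lowest pt at tcp xy: side z [np.float64(0.11900000000000002), np.float64(0.12000000000000002)]
wrist proj of z [(0.09, array([321.7907, 228.14  ])), (0.1, array([321.7964, 233.9924])), (0.11, array([321.8027, 240.494 ])), (0.12, array([321.8098, 247.7591])), (0.13, array([321.8178, 255.9307]))]
[ 14.4641  15.1469 -13.8465  61.0139   0.0021 -91.0915] 0.00014840599529311127 [ 0.3254  0.52   -0.2542]
```

View pics/c10.png

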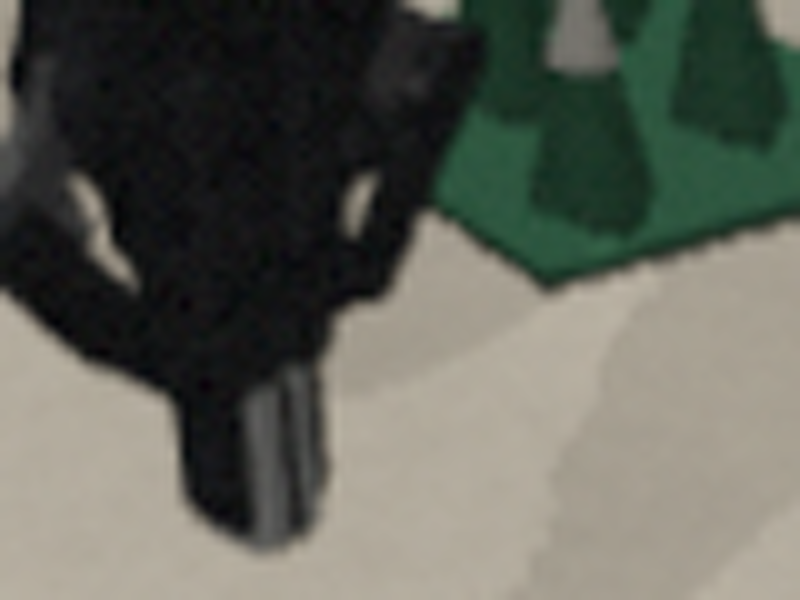

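View pics/c11.png

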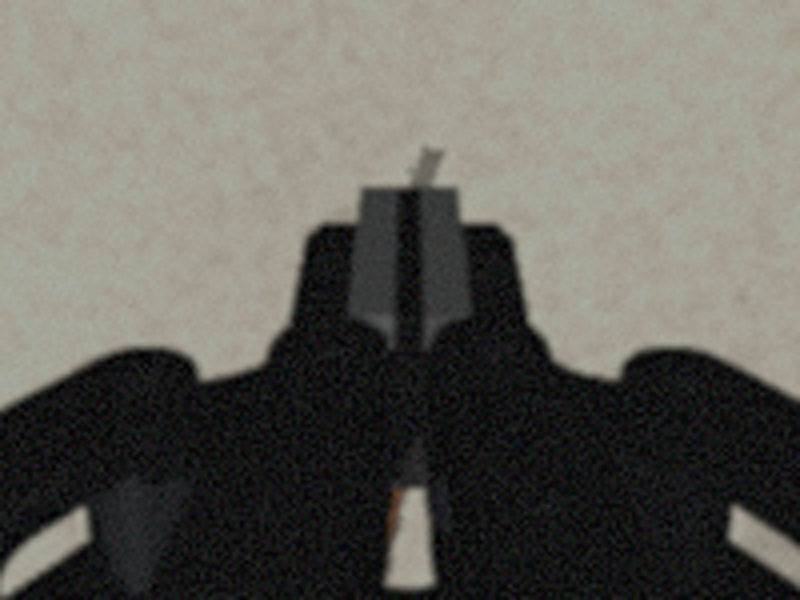

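Run:
```python
from shot import *
d,E=pickle.load(open("pics/w4.pkl","rb")); M=np.linalg.inv(np.array(d["mount"]))
for x in (0,-.01,-.02,-.025,-.03,-.035,-.04): print(x,proj(d,M,[[x,-.01,-.011],[x,.01,-.011],[x,0,.0]]).ravel())
```

```text
0 [307.0183 213.2409 336.4472 213.2113 321.7492 228.2601]
-0.01 [306.2329 218.3944 337.2341 218.363  321.7508 234.1129]
-0.02 [305.3588 224.1296 338.1098 224.0963 321.7526 240.6145]
-0.025 [304.8837 227.247  338.5858 227.2127 321.7536 244.1432]
-0.03 [304.3802 230.551  339.0903 230.5155 321.7546 247.8788]
-0.035 [303.8456 234.0586 339.6258 234.022  321.7557 251.8403]
-0.04 [303.277  237.7895 340.1955 237.7515 321.7568 256.0486]
```

The two static cameras and the wrist view agree: the physical fingertips sit about 30 mm above the reported TCP, so the jaws closed just over the handle. I'll confirm with a gentle touch on bare table.

Run:
```python
from shot import *
robot.goto([0.40,0.20,0.02],[0,90,95.85]); 
robot.wait(0.1); print(robot.read_position(),robot.read_force())
r=robot.move_l([0.40,0.20,-0.05],max_speed=0.03,contact_N=6)
print(r,robot.read_position(),robot.read_force(),robot.read_time_s())
p=robot.read_position(); robot.move_l([p[0],p[1],p[2]+.03],max_speed=.1)
```

```text
[0.4012 0.2001 0.0206] [-0.3097 -0.5006 -0.4036]
True [ 0.4     0.2    -0.0349] [-0.432  -1.1623  9.4986] 10.1417
```

Run:
```python
from shot import *
set_gripper(0.06)
robot.goto([0.4633,0.2801,0.02],[0,90,95.85])
robot.move_l([0.4633,0.2801,-0.030],max_speed=0.1,contact_N=15)
print(robot.read_position(),robot.read_force())
set_gripper(0.0,80)
print("w",robot.read_gripper_width(),robot.read_force(),robot.read_position())
robot.move_l([0.4633,0.2801,0.06],max_speed=0.12)
print("w",robot.read_gripper_width(),robot.read_force(),robot.read_time_s())
shot("w5")
for n in("side","scene"):
    s=vision.capture(n); cv2.imwrite(f"pics/{n}5.png",s["frame"])
    crop(s["frame"],*((170,90,330,210,5) if n=="side" else (350,120,530,240,4.4)),f"c12{n}.png")
```

```text
[ 0.4633  0.2799 -0.0296] [ 0.2032 -0.8581  1.1155]
w 0.020685767478842827 [-0.8692 -1.543   8.6174] [ 0.4637  0.2804 -0.0293]
w 0.020602856164195896 [-0.1104 -1.0082 -1.4065] 13.6833
w5 [0.4629 0.2798 0.0593] [ 115.8077   89.9382 -148.3417] t 13.7333
```

View pics/w5.png

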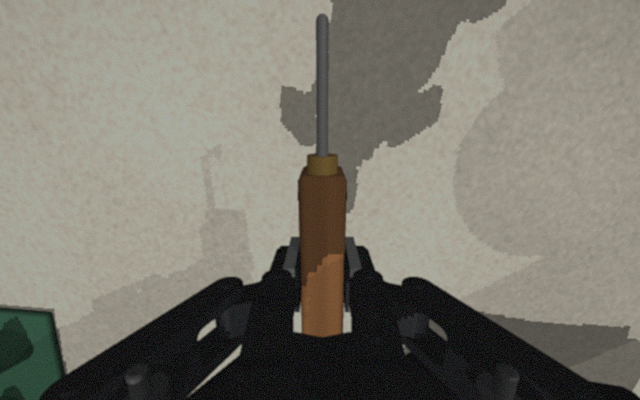

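View pics/c12side.png

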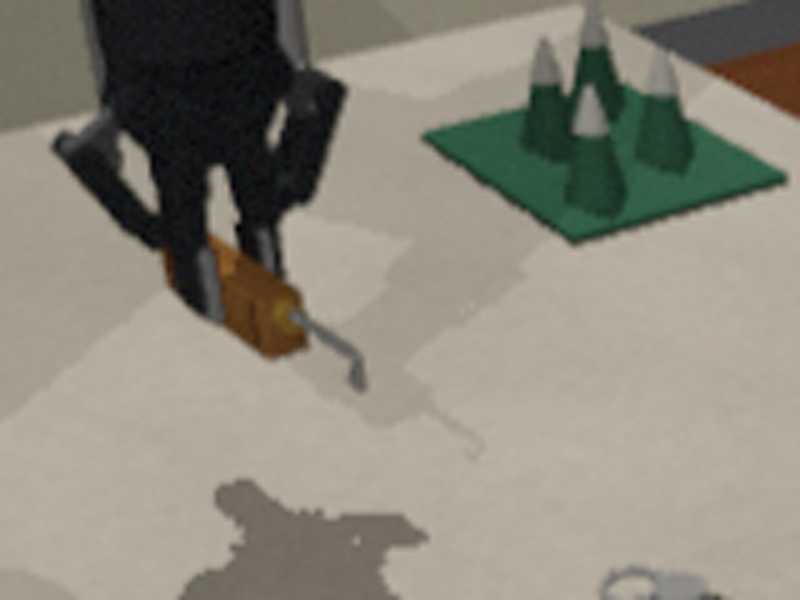

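View pics/c12scene.png

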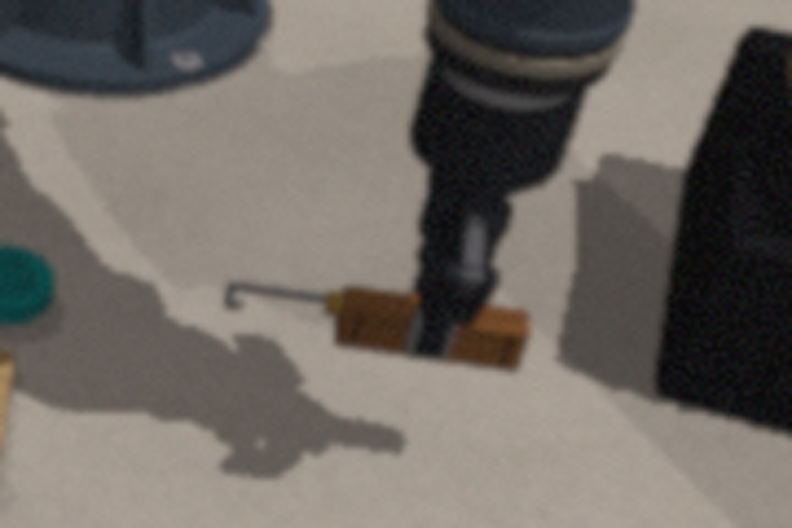

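Pick held level, shank end at (322,16) in w5. Now move it above the eye.

Run:
```python
from shot import *
yaw=105.5
y=np.radians(yaw-180); dr=np.array([np.cos(y),np.sin(y)])
hook=np.array([0.5156,0.0219])-dr*0.0015; t=hook-dr*0.107
robot.goto([*t,0.042],[0,90,yaw]); robot.wait(0.15)
d,E=shot("w6"); p=np.array(robot.read_position()); print(t)
print("exp shank end top",proj(d,E,[*(p[:2]+dr*.1125),p[2]+.03+.0275]),"cap",proj(d,E,[.5223,-.0018,.074]),"eye",proj(d,E,[.5156,.0219,.066]))
crop(d["frame"],260,0,400,130,5,"c13.png")
for n in("side","scene"):
    s=vision.capture(n); cv2.imwrite(f"pics/{n}6.png",s["frame"])
    crop(s["frame"],*((250,170,350,240,8) if n=="side" else (300,170,400,240,8)),f"c14{n}.png")
```

```text
w6 [0.4867 0.1274 0.042 ] [-56.9358  89.9841  48.6183] t 14.7083
[0.4866 0.1265]
exp shank end top [[321.913    9.6829]] cap [[322.1786 -25.2065]] eye [[322.3856  41.8595]]
```

View pics/c13.png

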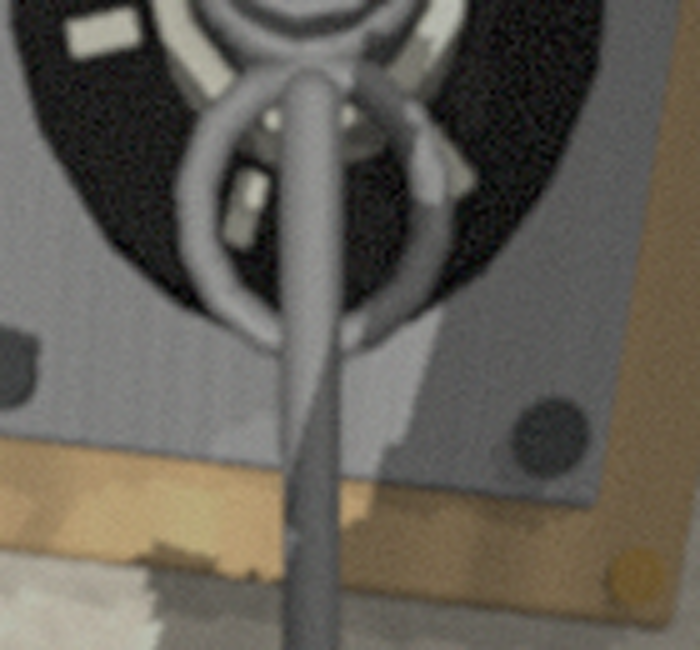

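View pics/c14side.png

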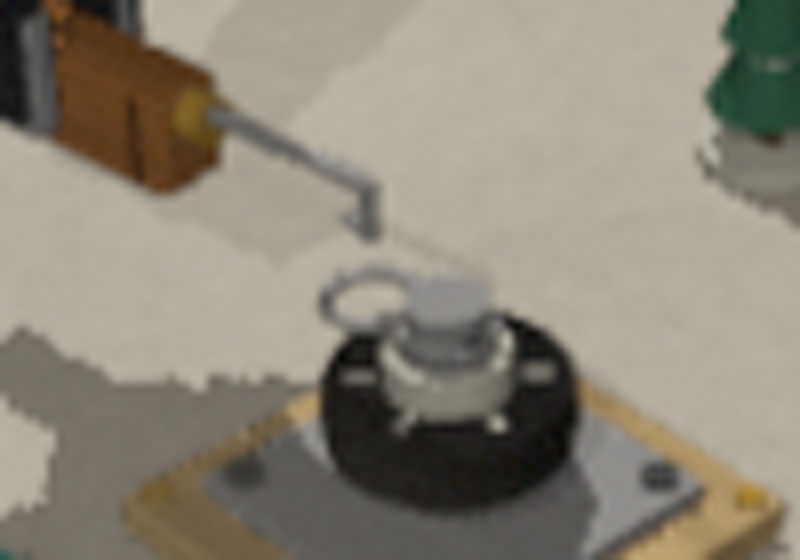

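View pics/c14scene.png

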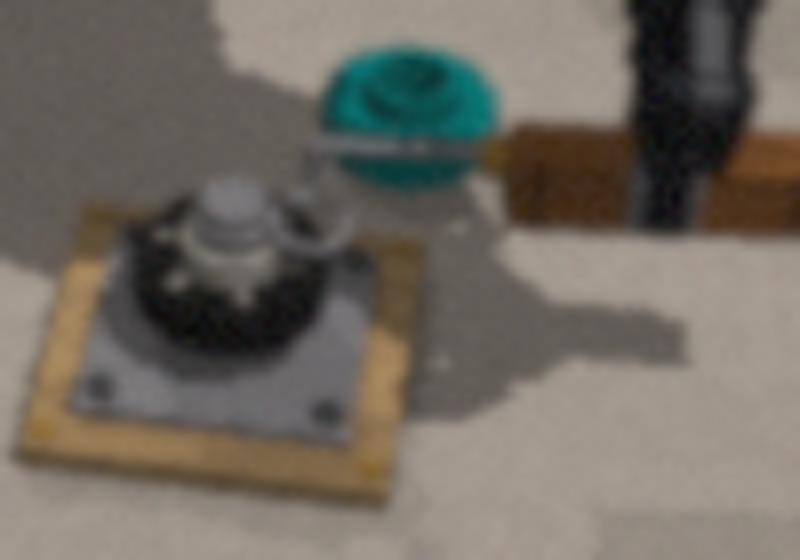

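Run:
```python
from shot import *
t=vision.capture("side");T=cam(t); s=vision.capture("scene");S=cam(s);d,E=pickle.load(open("pics/w6.pkl","rb"))
p=np.array([0.4867,.1274,.042]); y=np.radians(-74.5); dr=np.array([np.cos(y),np.sin(y)])
cap=[.5223,-.0017,.074]; eye=[.5156,.0219,.064]
end=[*(p[:2]+dr*.1125),p[2]+.03+.0275]; bot=[*(p[:2]+dr*.11),p[2]+.03+.008]
for n,P in (("cap",cap),("eye",eye),("end",end),("bot",bot)): print(n,"side exp",proj(t,T,P)[0],"scene exp",proj(s,S,P)[0])
ot=lambda x,y:np.array([250+x/8,170+y/8]); os=lambda x,y:np.array([300+x/8,170+y/8])
print("side obs cap",ot(450,285),"eye",ot(372,300),"end",ot(378,183),"bot",ot(370,240))
print("scene obs cap",os(233,192),"eye",os(310,220),"end",os(308,142))
bt=ot(450,285)-proj(t,T,cap)[0]; bs=os(233,192)-proj(s,S,cap)[0]
e1=ot(378,183)-bt; e2=os(308,142)-bs
X=tri((t,T,*e1),(s,S,*e2)); print("end tri",X,"exp",end,"along",(X[:2]-p[:2])@dr)
e=E; X3=tri((t,T,*e1),(s,S,*e2),(d,E,322.4,14.)); print(X3,(X3[:2]-p[:2])@dr)
```

```text
cap side exp [305.8291 206.8621] scene exp [328.2553 193.8947]
eye side exp [296.5903 206.5244] scene exp [337.7759 197.1696]
end side exp [297.1679 191.9128] scene exp [337.106  186.5604]
bot side exp [296.6133 199.8538] scene exp [337.7904 192.5159]
side obs cap [306.25  205.625] eye [296.5 207.5] end [297.25  192.875] bot [296.25 200.  ]
scene obs cap [329.125 194.   ] eye [338.75 197.5 ] end [338.5  187.75]
end tri [0.5156 0.0197 0.0948] exp [np.float64(0.5167643173088039), np.float64(0.018991574014029927), np.float64(0.0995)] along 0.1115035465797662
[0.516  0.0195 0.0951] 0.11183094354285263
```

Run:
```python
from shot import *
yaw=105.5
y=np.radians(yaw-180); dr=np.array([np.cos(y),np.sin(y)])
t=np.array([0.5156,0.0219])-dr*0.1070
robot.move_l([*t,0.036],max_speed=0.05); robot.wait(0.2)
print(robot.read_position(),t,robot.read_force())
r=robot.move_l([*t,0.009],max_speed=0.02,contact_N=4)
p=np.array(robot.read_position()); print(r,p,robot.read_force(),robot.read_time_s())
d,E=shot("w7"); crop(d["frame"],260,0,400,130,5,"c15.png")
s=vision.capture("side"); crop(s["frame"],250,170,350,240,8,"c16.png")
```

```text
[0.487 0.125 0.036] [0.487 0.125] [ 0.4304  0.0634 -0.9443]
True [0.4869 0.125  0.0109] [0.5535 1.6303 5.0839] 16.5167
w7 [0.4869 0.125  0.0109] [ 107.1309   89.9758 -147.3647] t 16.5667
```

View pics/c15.png

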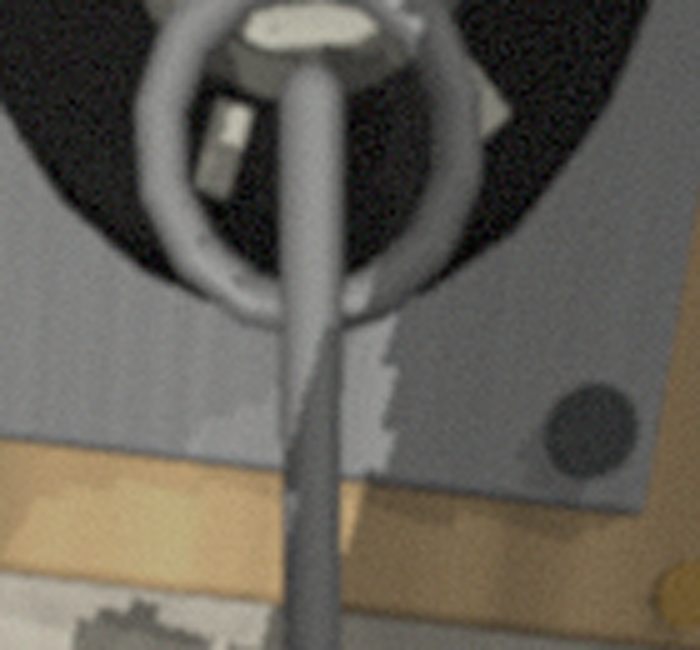

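View pics/c16.png

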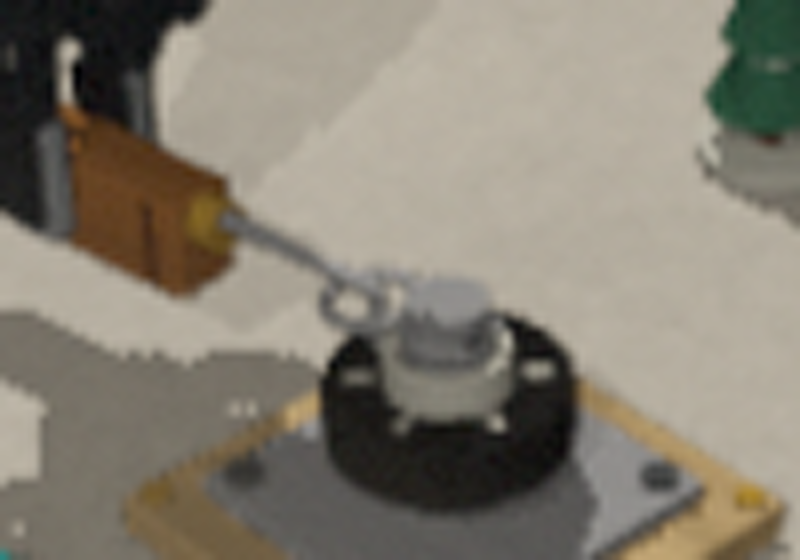

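Hook is through the eye and touched the tyre at hook height ≈ 49 mm (should be 50), which agrees. Raise to ~53 mm and pull outward.

Run:
```python
from shot import *
yaw=105.5
y=np.radians(yaw-180); dr=np.array([np.cos(y),np.sin(y)])
t=np.array([0.5156,0.0219])-dr*0.1070
robot.move_l([*t,0.0138],max_speed=0.03)
print(robot.read_force())
F=[]
for k in (.007,.010,.013,.016,.020):
    robot.move_l([*(t-dr*k),0.0138],max_speed=0.05); f=np.array(robot.read_force()); print(k,robot.read_position(),f,"pull",f[:2]@dr,robot.read_time_s())
d,E=shot("w8"); crop(d["frame"],240,0,420,140,4.4,"c17.png")
s=vision.capture("side"); crop(s["frame"],250,170,350,240,8,"c18.png")
```

```text
[ 0.1321 -0.532  -1.1821]
0.007 [0.4849 0.1321 0.0137] [ 0.1617  0.2913 -0.6907] pull -0.23751520409816412 17.1667
0.01 [0.4843 0.1347 0.0138] [ 0.2521 -0.9243 -1.8209] pull 0.9580958411364012 17.4167
0.013 [0.4835 0.1375 0.0138] [ 0.2703 -1.8508 -0.8562] pull 1.8557017405786065 17.6667
0.016 [0.4827 0.1406 0.0138] [-0.0826 -0.0729 -1.987 ] pull 0.04814369585602365 17.9167
0.02 [0.4816 0.1446 0.0138] [-0.2398  0.2832 -0.9243] pull -0.3369590912794645 18.1667
w8 [0.4816 0.1446 0.0138] [ 72.9108  89.9178 178.4333] t 18.2167
```

View pics/c17.png

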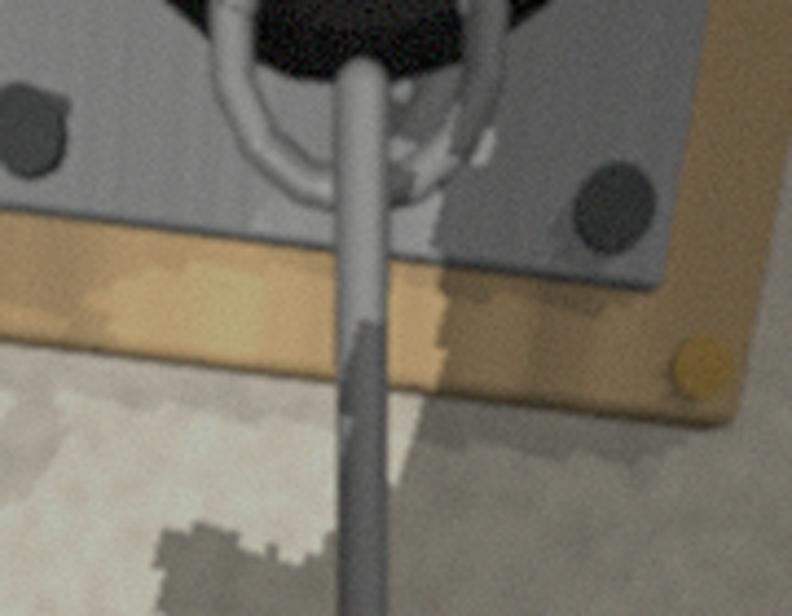

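View pics/c18.png

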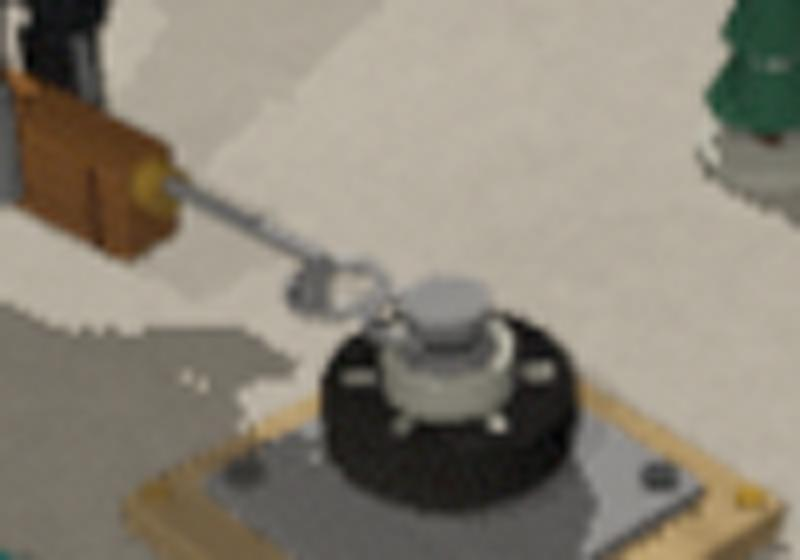

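The ring is moving out with the hook in its eye. Continue until it is clear, then lift.

Run:
```python
from shot import *
yaw=105.5
y=np.radians(yaw-180); dr=np.array([np.cos(y),np.sin(y)])
t=np.array([0.5156,0.0219])-dr*0.1070
robot.move_l([*(t-dr*.048),0.0138],max_speed=0.05); print(robot.read_force())
robot.move_l([*(t-dr*.050),0.06],max_speed=0.07); robot.wait(.1); print(robot.read_force(),robot.read_time_s())
d,E=shot("w9"); crop(d["frame"],240,0,420,140,4.4,"c17.png")
s=vision.capture("side"); crop(s["frame"],220,140,350,240,6,"c18.png")
```

```text
[-0.0443  0.1029 -1.0816]
[-0.6935  1.125  -1.885 ] 19.8833
w9 [0.4733 0.1731 0.0595] [  92.0292   89.8713 -162.4687] t 19.9333
```

View pics/c17.png

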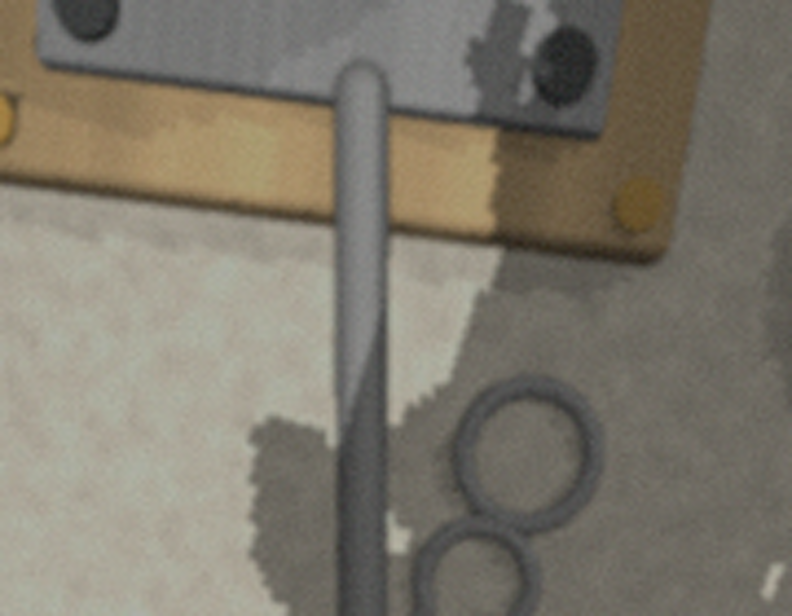

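View pics/c18.png

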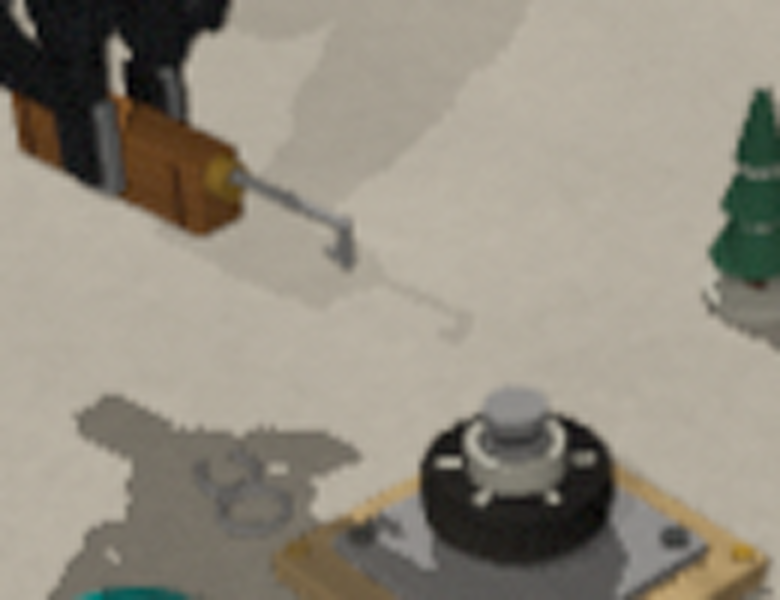

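The ring slipped off the hook and lies flat on the table beside the board. I'll locate it, then lay the pick back well clear of it.

Run:
```python
from shot import *
d,E=pickle.load(open("pics/w9.pkl","rb"))
for q in ((530,455),(475,582),(530,378)): print(onz(d,E,240+q[0]/4.4,q[1]/4.4,.004))
print("board corner",onz(d,E,240+663/4.4,257/4.4,.012),onz(d,E,240,182/4.4,.012))
robot.goto([0.4633,0.2901,0.02],[0,90,95.85]); 
r=robot.move_l([0.4633,0.2901,-0.032],max_speed=0.05,contact_N=4); print(r,robot.read_position(),robot.read_force())
robot.wait(.1); set_gripper(0.05)
robot.move_l([0.4633,0.2901,0.05],max_speed=0.12); print(robot.read_time_s(),robot.read_force())
d,E=shot("w10")
s=vision.capture("side"); cv2.imwrite("pics/side10.png",s["frame"]); s=vision.capture("scene"); cv2.imwrite("pics/scene10.png",s["frame"])
crop(s["frame"],280,160,480,300,4,"c19.png")
```

```text
[0.4658 0.0838 0.004 ]
[0.4689 0.1079 0.004 ]
[0.4698 0.0715 0.004 ]
board corner [0.4549 0.0487 0.012 ] [0.5638 0.0672 0.012 ]
True [ 0.4629  0.2898 -0.0293] [-2.0842 -1.8498 11.8965]
22.775 [-0.1908  0.3293 -0.0087]
w10 [0.4629 0.2899 0.0493] [ 116.4606   89.8191 -147.6904] t 22.825
```

View pics/w10.png

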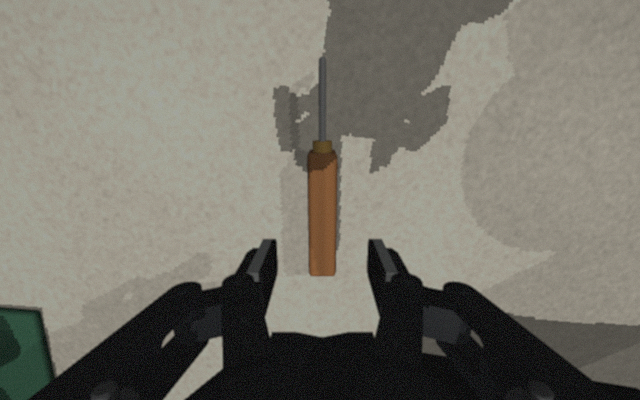

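View pics/c19.png

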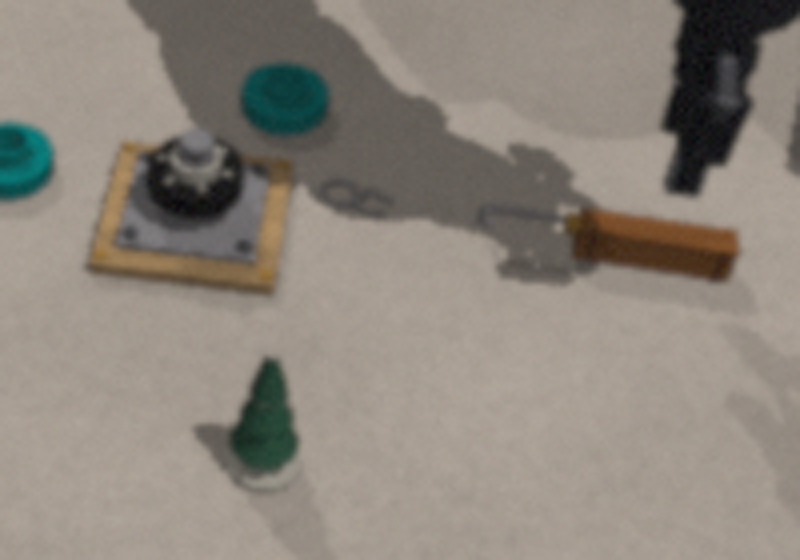

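Pick stands clear, and the ring lies about 23 mm or more off the board. Now the wheel.

Run:
```python
from shot import *
robot.goto([0.4633,0.2901,0.07],[0,90,95.85]) if False else None
robot.goto([0.5223,-0.0017,0.075],[0,90,96]); set_gripper(0.085)
d,E=shot("w11"); print(proj(d,E,[[.5223,-.0017,.074],[.5223,-.0017,.05]]))
crop(d["frame"],200,120,440,300,3.3,"c20.png")
```

```text
w11 [ 0.5223 -0.0014  0.075 ] [ 50.5256  89.9948 146.5526] t 24.5667
[[321.9718 227.3483]
 [321.9431 215.5726]]
```

View pics/c20.png

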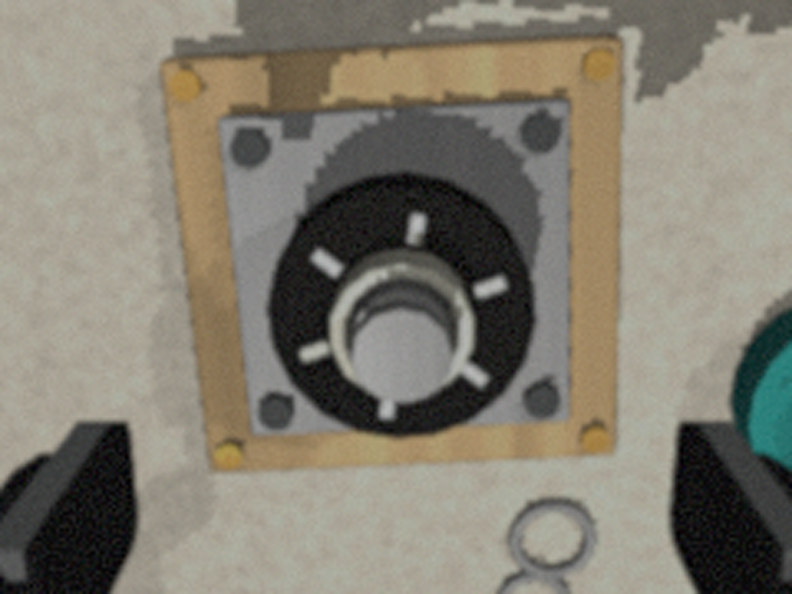

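Cap is at (321.8,227.6) against (322.0,227.3) expected, and the groove is empty. Descend and grip the tyre.

Run:
```python
from shot import *
r=robot.move_l([0.5223,-0.0017,-0.003],max_speed=0.1,contact_N=15); print(r,robot.read_position(),robot.read_force())
set_gripper(0.04,50); print("w",robot.read_gripper_width(),robot.read_force(),robot.read_time_s())
r=robot.move_l([0.5223,-0.0017,0.025],max_speed=0.05,contact_N=15); print(r,robot.read_gripper_width(),robot.read_force())
d,E=shot("w12")
s=vision.capture("side"); crop(s["frame"],250,150,380,250,6,"c21.png")
```

```text
False [ 0.5227 -0.0017 -0.0025] [ 0.0778 -0.3536  0.5924]
w 0.06126465307578107 [-2.9425 -0.3108 12.0614] 25.8667
False 0.061041313402490124 [ 0.6505  0.0499 -0.7463]
w12 [ 0.5223 -0.0017  0.0249] [  6.9341  89.9984 102.9336] t 26.625
```

View pics/c21.png

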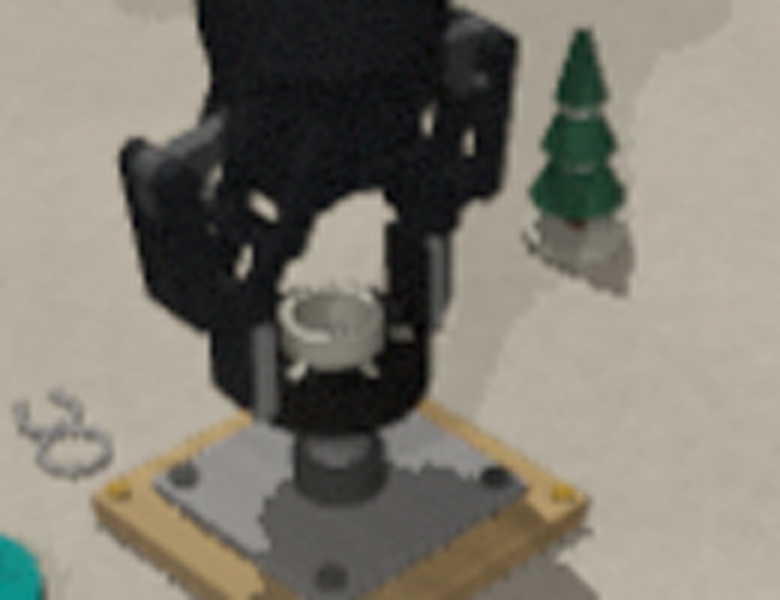

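View pics/w12.png

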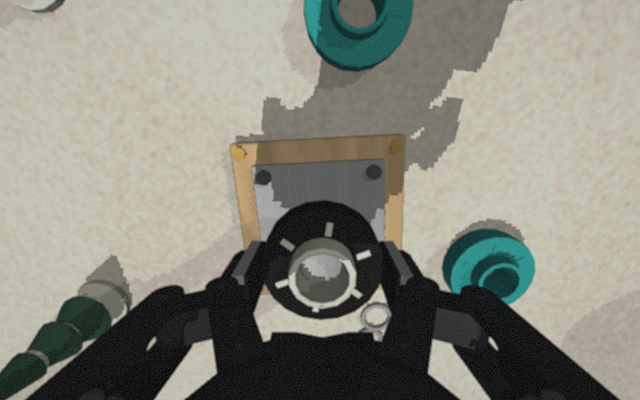

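Run:
```python
from shot import *
robot.move_l([0.5223,-0.0017,0.07],max_speed=0.1); print(robot.read_gripper_width())
robot.goto([0.466,-0.29,0.07],[0,90,91]); robot.wait(.1)
d,E=shot("w13"); print(robot.read_gripper_width(),robot.read_force())
s=vision.capture("scene"); crop(s["frame"],150,110,310,230,5,"c22.png")
```

```text
0.06106210877204184
w13 [ 0.4666 -0.2888  0.0699] [ 4.4198 89.9832 95.5239] t 28.55
0.06103441972930773 [-1.2195  0.4085 -1.3947]
```

View pics/w13.png

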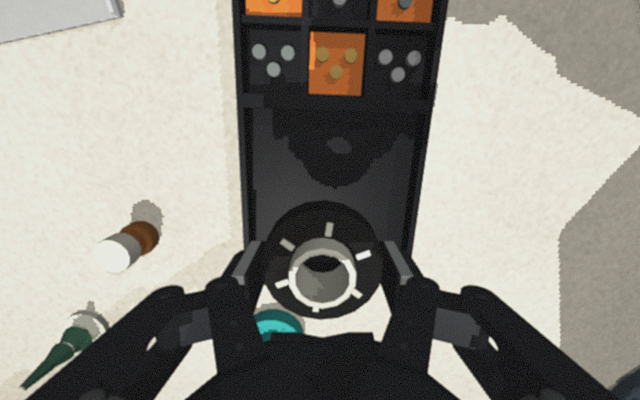

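View pics/c22.png

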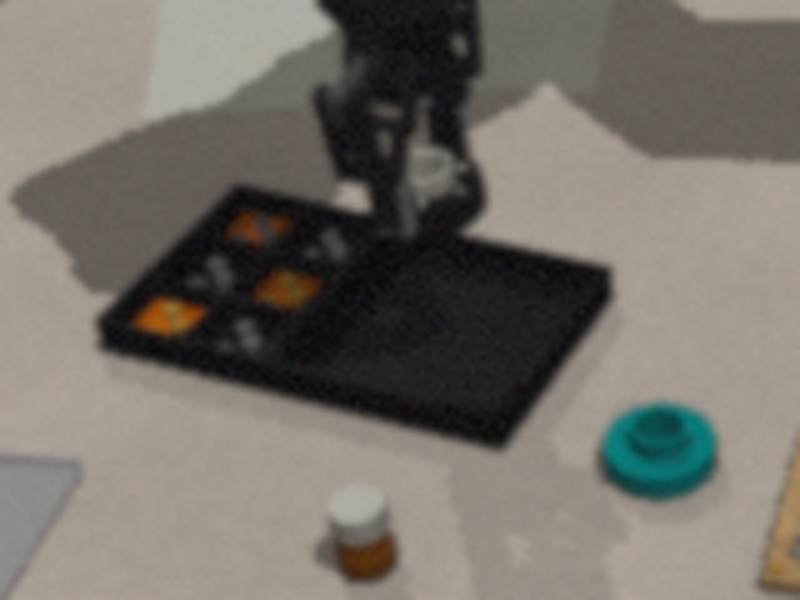

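Run:
```python
from shot import *
d,E=pickle.load(open("pics/w13.pkl","rb"))
crop(d["frame"],220,60,460,240,3.3,"c23.png")
for q in ((240.5,120),(243,220),(432,95),(414,225),(340,95),(340,106)): print(q,onz(d,E,*q,.024))
```

```text
(240.5, 120) [ 0.5311 -0.359   0.024 ]
(243, 220) [ 0.5343 -0.2762  0.024 ]
(432, 95) [ 0.385  -0.3799  0.024 ]
(414, 225) [ 0.3866 -0.2742  0.024 ]
(340, 95) [ 0.4546 -0.3786  0.024 ]
(340, 106) [ 0.4543 -0.3707  0.024 ]
```

View pics/c23.png

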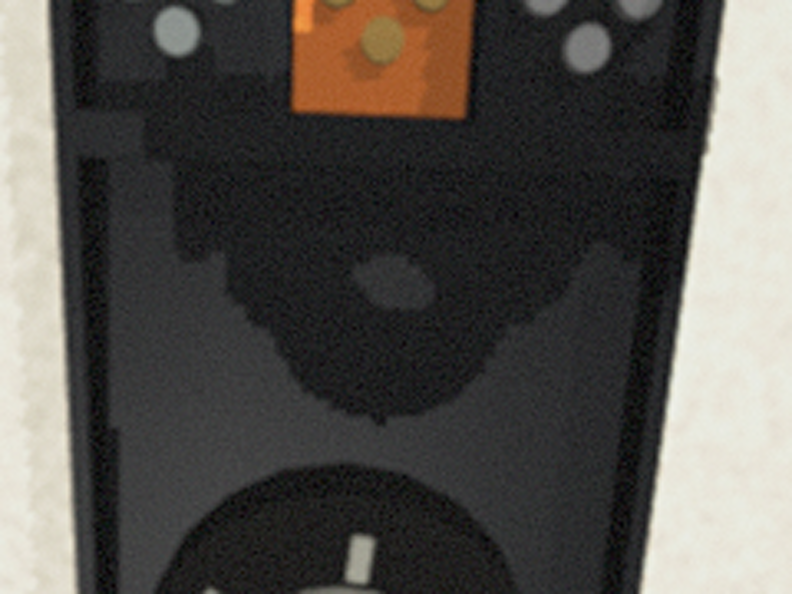

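Bay: x ≈ 0.459 centre, divider inside edge y ≈ -0.37, and the +y outer wall at ≈ -0.217 from the scene camera, so the centre is ≈ (0.460, -0.294). Lower gently.

Run:
```python
from shot import *
robot.move_l([0.460,-0.294,0.02],max_speed=0.08)
robot.move_l([0.460,-0.294,-0.022],max_speed=0.08); robot.wait(.1); print(robot.read_force())
r=robot.move_l([0.460,-0.294,-0.035],max_speed=0.015,contact_N=3); print(r,robot.read_position(),robot.read_force(),robot.read_time_s())
s=vision.capture("scene"); crop(s["frame"],150,110,310,230,5,"c24.png")
d,E=shot("w14")
```

```text
[-0.4926  0.402  -0.572 ]
True [ 0.4601 -0.294  -0.0289] [-1.0867  1.6096  9.1621] 30.7083
w14 [ 0.46   -0.294  -0.0289] [-119.0111   89.991   -28.0117] t 30.8083
```

View pics/w14.png

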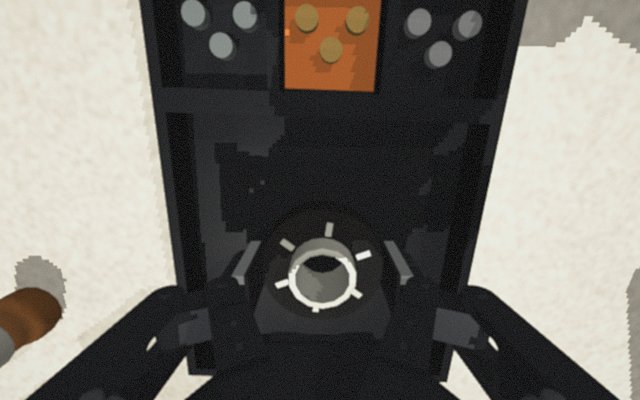

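View pics/c24.png

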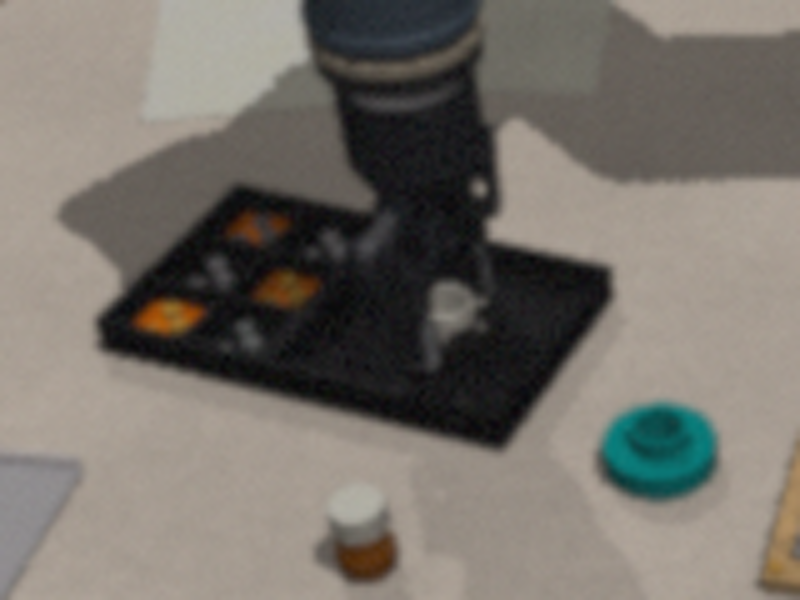

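The wheel touched the floor at the expected height (TCP -0.029 against -0.030), with space on both sides. Release and retreat.

Run:
```python
from shot import *
set_gripper(0.076); print(robot.read_gripper_width(),robot.read_force())
robot.move_l([0.460,-0.294,0.06],max_speed=0.1)
robot.move_l([0.440,-0.22,0.12],max_speed=0.15)
robot.wait(.2)
d,E=shot("w15")
for n in("side","scene"):
    s=vision.capture(n); cv2.imwrite(f"pics/{n}15.png",s["frame"])
```

```text
0.07624997475403578 [0.3581 0.3115 0.111 ]
w15 [ 0.4398 -0.2203  0.1194] [ 59.6132  89.8924 150.579 ] t 33.2
```

View pics/w15.png

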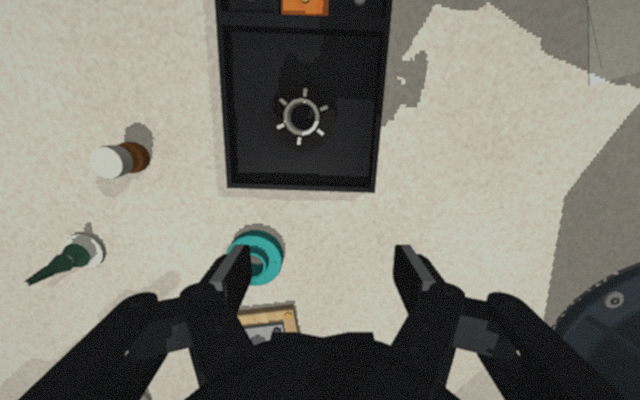

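View pics/scene15.png

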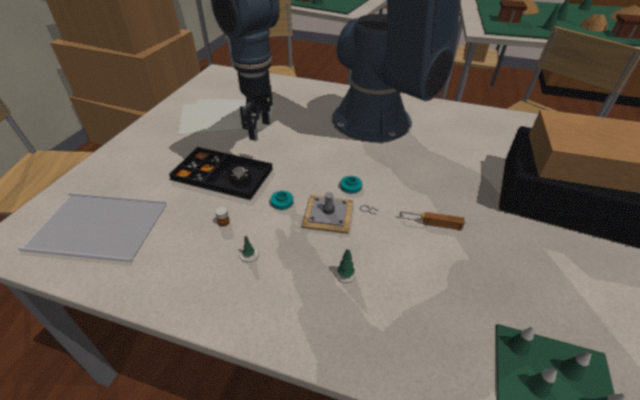

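View pics/side15.png

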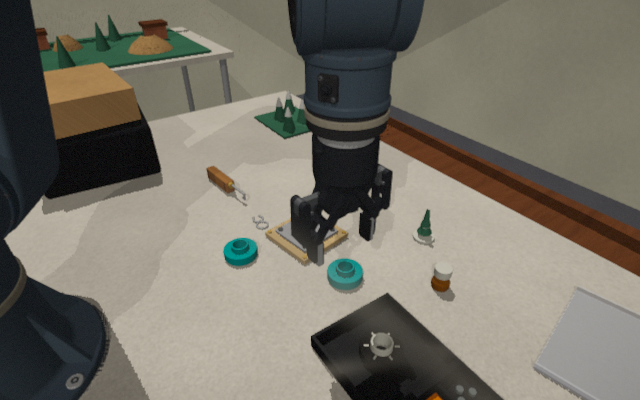

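The wheel lies flat in the bay at (302,117) in the wrist view. The axle is bare, and the ring and pick are on the open table. Firs, pot and decoys are where they were, and the robot is touching nothing.

```bash
python3 -c "
from station import robot
print(robot.sign_off(), robot.read_time_s())"
```

```text
the job is handed in; nothing more can be done
the job is handed in; nothing more can be done
```

The job is handed in, finished at about 33 s of the 58 s allowed. With the pick I hooked the ring's eye, pulled the ring out of its groove and off the axle, and stood the pick on the open table. I then lifted the wheel off and set it down flat in the tray's big bay.

**Last checks:**
- The final pictures show a bare axle and the wheel flat near the middle of the bay.
- The pick stands on the table. The ring lies on the table next to the board, clear of it by roughly 2 cm.
- The firs and the paint pot look where they were, and the gripper is clear of everything.

**What did not go to plan:**
- **First grasp missed:** the jaws closed just above the handle and moved nothing. Two cameras and a light touch on the table showed the real fingertips about 30–35 mm behind the reported TCP. I corrected for that from then on.
- **Ring slipped off the hook:** after it came clear of the axle, the ring fell onto the table instead of being carried. I left it there, and the fingers never touched it.
- **Low pull force:** I read only about 2 N of pull, less than the stated 5–10 N, because I sampled only between moves. The pictures confirm the ring came out.
- **Bay centre estimate:** two camera estimates of the bay centre differed by up to 10 mm. I aimed between them, and the wheel is clear of all the walls.

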